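Expand the trivet till it locks and set the baking dish on it

ROBOT

A 6-joint arm with a two-finger parallel gripper is mounted at the origin on the work surface. World frame = base frame: x ahead of the robot, y to its left, z up, the work surface at z = 0. Lengths are in m, angles in rad, forces in N, time in s.
With the tool pointing down it reaches from about 0.35 to 0.775 m from the base axis. Payload 5.5 kg.
Tool frame: the origin (TCP) lies midway between the tips of the shut fingers; the grasp point (between the pads) lies 19 mm behind it; x points along the fingers, y is the direction in which the jaws open and shut, and the axes are right-handed (so a half turn about x gives the same grasp; the last joint's range is limited). The gripper opens to 85 mm and grips with 20 to 120 N. Pads are 22 mm wide; open, the fingers measure 114 mm over their backs; the gripper's body (76 mm by 85 mm) begins 54 mm behind the grasp point. The pads swing forward as they close: fully open they stand 13 mm farther back than shut.
Start: joints at [0.962, 0.313, 0.046, 1.304, 0, 1.431], TCP at [0.26, 0.513, 0.231] pointing down, gripper open.
Joint ranges: [-2.76, 2.76], [-0.86, 1.69], [-1.03, 1.26], [-2.2, 2.34], [-1.47, 1.5], [-3.14, 3.14]. Speed limits (rad/s): [2.57, 2.57, 3.14, 3.14, 3.14, 3.14].

INTERFACE

Orientations are given as a unit quaternion [w, x, y, z].
In Python, from workcell import env, optics, order, models gives the robot as it stands. The module is installed in compiled form; this text tells all that it offers.
- The arm moves only by the tool servo_tool, never from a script. Its argument "moves" is a list of rows, each a list of 5 numbers: the shift along the tool's x, y, z in cm, then the turn about the tool's x in rad, then the closure, from -1 (fully open) to 1 (shut). A call has exactly 10 rows; each row shifts and turns the commanded pose from where the row before left it, along the tool's axes as they then stand; what a row does not reach is not made up. A row lasts 1/8 s, in which the tool goes at most 62.5 mm and 10.7 degrees, less where a joint would pass 70% of its speed; a pose out of reach is approached as far as the arm can. A call is refused whole if a number of a shift passes 6.25 or a number of a turn 0.188, either way. A call with a gripper value outside its range is refused whole. The fingers move at their own pace and stop on an object; "grip_force" is the grip in N (left out, the last holds). Time passes only in rows, so rows that do not move let the fingers close, or fill a call up. It gives the time, the measured TCP pose, the force and the opening at its end, in the units of the state.
- env.get_state(): the state, without advancing time (a new reading comes with each control period).
- optics.read_camera(name): name is "scene" or "top" or "wrist"; returns a dict with "pixels" (480x640x3 uint8, blue, green, red), "vertical_fov" (degrees; the focal length in pixels is half the picture's height over the tangent of half this angle, whatever the lens; pixels are square), "cx", "cy" (the principal point, pixels), "k1" (the pictures are not rectified: a ray, as slopes to the right and down, at radius r is drawn at 1 + k1 r^2 times it, then the intrinsics apply), "extrinsics" (4x4, takes a point from world to camera coordinates). Camera axes: x right, y up, looking along -z (the intrinsics and any distortion apply to the point x, -y, -z); pixel columns grow to the right and rows downward; lengths in m; the calibration is good to about 2 mm. A picture is of the moment at which its call begins. There is no depth.
- order.hand_in(): hands the job in, once; it reports no verdict.
Trained networks look in a picture, given as the dict that the camera call returned (one of the last four; its "shot" number tells which), for a name from the list of things; names that differ only in an ending like _2 or _b are one class to them, and where a whole thing is asked for, a point or a joint stands for the part that bears it (a point fixed in the world has none). Each returns a list of dicts, best first, with "conf" (0 to 1); they miss things now and then, are a little off and sometimes report something else, mostly with a low value. They report only what shows in the picture. A call takes as long as a camera call. They do not tell look-alikes from the thing itself.
- models.outline_of(name, picture): "pixels" (480x640 bool, what is visible of it) and "location" ([column, row] in pixels, amid what is visible of it).
- models.pinpoint(name, picture): "location" ([column, row] in pixels: a listed point, or the origin of a listed thing).
The state is a dict: "clock": time; "joint_pos": joint angles; "qvel": joint speeds; "tau": joint torques, N m; "tcp_pos": TCP position; "orientation": TCP orientation; "wrist_force": force on the tool from outside, world axes, zero at the start; "ft_torque": the same for the moment, N m; "finger_gap": finger opening in m.
Only numpy, scipy, OpenCV 4.12 (cv2) and the standard library are available. Lean on these libraries where they do the work, as an engineer would, in place of code of your own. Each camera call takes 0.05 s, during which the arm holds its last target.

TASK

Pull the wooden knob of the expanding trivet straight out until the trivet is at full length and its yellow lock button clicks up, and let go of it. Then lift the covered baking dish by its overhead handle and gently set it down along the trivet, upright and centred so that both red rests carry it. Leave the mug, the bottle and the spoon where they are.

Things in the scene. Friction and masses are not known exactly. Their poses are not given: they have to be found in the camera images.
- trivet: Fixed half of the expanding trivet, stuck down by suction feet: two square steel tubes 24 mm wide, 100 mm long, 80 mm between centres, tops at 26 mm; across their rear, at y = +38 mm, a red rest bar (120 mm long in x, 16 mm wide, top at 38 mm). Origin: centre of its underside. y is its long axis, z up; the extension pulls out along its -y axis.
- extension (a joint): How far the sliding half is out, m: 0 fully in, 0.070 fully out (hard stop). It slides along the trivet's -y axis and carries the second red rest bar (same size and height, at trivet y = -62 mm minus this value) and, 50 mm beyond it, the knob. Resistance 2 to 3 N. In the last 1.5 mm before the stop the lock button springs up; the half can then slide back at most 2 mm.
- knob (a point): Grasp point on the pull knob: an upright wooden cylinder, 26 mm in diameter, rising from 6 to 76 mm above the table on the sliding half, free all round above 20 mm for at least 28 mm. The point lies on its axis, 58 mm above the table, at trivet x = 0, y = -112 mm minus the extension.
- button (a joint): Lock button, m: about 0 to 0.001 while it is held down inside the tube (hidden under the steel), about 0.0095 once it has clicked out. It is driven by its own spring; it must not be pressed.
- button_top (a point): Top of the yellow lock button, 10 by 12 mm. Once out it stands 5 mm proud of the steel tube (31 mm above the table) through a hole at trivet x = +40 mm, y = -36 mm.
- trivet_mid (a point): Fixed point on the trivet where the middle of the dish's underside belongs: midway between the two red rests when the trivet is fully out, at the height of their tops (38 mm above the table; trivet x = 0, y = -47 mm).
- dish: Covered baking dish of blue stoneware in a steel carrying frame, 0.45 to 0.85 kg, 200 mm long (along its y axis), 96 mm wide, underside 190 by 86 mm and flat; lid top at 68 mm; a rigid overhead handle runs along its length. Origin: centre of its underside. z up. Either end may face either way. It is long enough to rest on both red bars only when it lies along the trivet's y axis.
- dish_grip (a point): Middle of the wooden grip of the dish's overhead handle, on the dish's z axis 126 mm above its underside: a bar 84 mm long along the dish's y axis, 16 mm wide, 18 mm high. 49 mm free below it.
- mug: White ceramic mug, 84 mm across, 75 mm high, loop handle on its +y side; leave alone. Origin: centre of its underside. The mug and the dish may change places.
- bottle: Amber glass bottle, 60 mm across, 170 mm high, red cap; leave alone. Origin: centre of its underside.
- spoon: Serving spoon with a dark wooden handle and a steel bowl, 200 mm long, lying on the table; leave alone. Origin: its middle, on the table.
There are look-alikes about, which are no part of the job. Leave any orange or pink look-alike of the trivet alone.

How it is judged:
By the outcome, as a careful person would: the job done as asked, in the order asked, and still so for the second after the job is handed in, with the robot touching nothing.
It also fails if it takes over 59 s, if anything falls off the work surface, if the arm or the gripper's body presses on something with over 40 N, if the wrist force passes 120 N, or if a joint passes its speed limit or range.

## Working session

There is one attempt and no reset: what is moved stays moved. The work goes in short steps, Python scripts to look and compute and a tool call to move; the robot and the scene stay as the last step left them, time stands still between calls to the robot, and variables do not carry over. Pictures are saved under pics/ and viewed, and the job is handed in when it is done.

Besides the shell and the picture viewer there is one more tool, called as name(argument=value, ...), one argument or row to a line, values as JSON. servo_tool: Moves the arm, as the interface text tells. Its arguments: {"type":"object","properties":{"moves":{"type":"array"},"grip_force":{"type":"number"}},"required":["moves"]}

```bash
mkdir -p pics
cat > h.py <<'E'
import numpy as np, cv2
from workcell import env, optics, order, models
def ray(p,uv):
    f=240/np.tan(np.radians(p["vertical_fov"])/2)
    K=np.array([[f,0,p["cx"]],[0,f,p["cy"]],[0,0,1.]])
    d=np.array([p["k1"],0,0,0,0],float)
    n=cv2.undistortPoints(np.array([[uv]],float),K,d)[0,0]
    E=np.array(p["extrinsics"]);R=E[:3,:3];t=E[:3,3]
    return -R.T@t, R.T@np.array([n[0],-n[1],-1])
def at(p,uv,z):
    o,d=ray(p,uv); return (o+d*(z-o[2])/d[2])
def tri(ps,uvs):
    A=np.zeros((3,3));b=np.zeros(3)
    for p,u in zip(ps,uvs):
        o,d=ray(p,u);d/=np.linalg.norm(d);M=np.eye(3)-np.outer(d,d);A+=M;b+=M@o
    return np.linalg.solve(A,b)
def proj(p,X):
    f=240/np.tan(np.radians(p["vertical_fov"])/2)
    E=np.array(p["extrinsics"]);c=E[:3,:3]@np.array(X)+E[:3,3]
    a=c[0]/-c[2];b=-c[1]/-c[2];s=1+p["k1"]*(a*a+b*b)
    return np.array([p["cx"]+f*a*s,p["cy"]+f*b*s])
H=dict(trivet=0,knob=.058,button_top=.031,trivet_mid=.038,dish=0,dish_grip=.126,mug=0,bottle=0,spoon=0)
E
python3 - <<'E'
from h import *
s=env.get_state();print(s["clock"],s["tcp_pos"],s["orientation"],s["finger_gap"])
for c in("scene","top"):
    p=optics.read_camera(c);cv2.imwrite(f"pics/{c}0.png",p["pixels"])
    for n,z in H.items():
        for r in models.pinpoint(n,p)[:3]:
            print(c,n,round(r["conf"],2),np.round(r["location"],1),np.round(at(p,r["location"],z),3))
E
```

```text
0.0 [0.25952098 0.51253875 0.23038638] [ 0.6875386   0.16362261  0.68800064 -0.16484368] 0.08546891804495009
scene trivet 0.91 [372.3 289. ] [0.602 0.21  0.   ]
scene trivet 0.76 [377.8 366.5] [0.826 0.226 0.   ]
scene trivet 0.7 [244.6 328.9] [ 0.755 -0.061  0.   ]
scene knob 0.95 [319.6 275.1] [0.63  0.089 0.058]
scene knob 0.82 [193.7 333.8] [ 0.829 -0.143  0.058]
scene knob 0.79 [322.6 348.6] [0.841 0.116 0.058]
scene trivet_mid 0.95 [309.5 226.5] [0.425 0.042 0.038]
scene trivet_mid 0.93 [362.3 355.3] [0.833 0.193 0.038]
scene trivet_mid 0.84 [227.6 327.4] [ 0.788 -0.086  0.038]
scene dish 0.6 [175.4 280.3] [ 0.619 -0.258  0.   ]
scene mug 0.91 [191.2 240.9] [ 0.468 -0.264 -0.   ]
scene bottle 0.61 [457.9 309. ] [0.648 0.402 0.   ]
scene spoon 0.95 [430.2 226.3] [0.341 0.359 0.   ]
top trivet 0.87 [256.3 225.6] [0.601 0.205 0.   ]
top trivet 0.8 [313.6 326. ] [0.383 0.076 0.   ]
top trivet 0.75 [249.4 126.5] [0.823 0.224 0.   ]
top knob 0.86 [356.8 303.6] [ 0.435 -0.014  0.058]
top knob 0.84 [294.8 107.4] [0.849 0.12  0.058]
top knob 0.77 [422.8 117.3] [ 0.83  -0.151  0.058]
top trivet_mid 0.95 [276.5 220.6] [0.609 0.157 0.038]
top trivet_mid 0.72 [333.  313.6] [0.413 0.035 0.038]
top trivet_mid 0.67 [392.7 137.1] [ 0.792 -0.09   0.038]
top dish 0.76 [470.2 223.1] [ 0.611 -0.265  0.   ]
top dish_grip 0.78 [485.8 213.8] [ 0.617 -0.264  0.126]
top mug 0.3 [483.2 216.2] [ 0.627 -0.293  0.   ]
top bottle 0.84 [165.2 206. ] [0.642 0.407 0.   ]
top spoon 0.72 [187.9 342.5] [0.345 0.348 0.   ]
```

View pics/scene0.png

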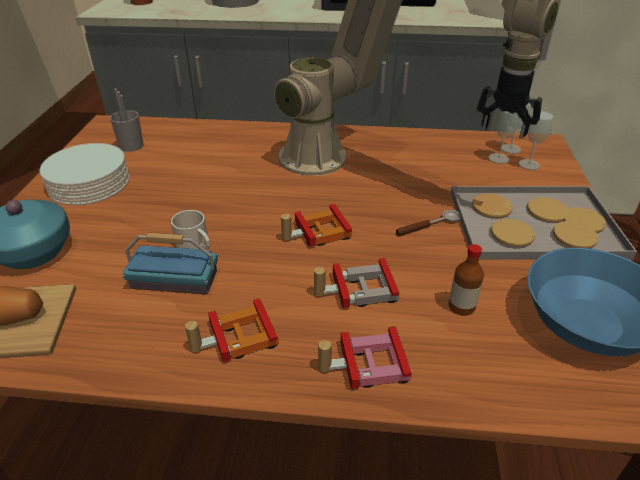

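View pics/top0.png

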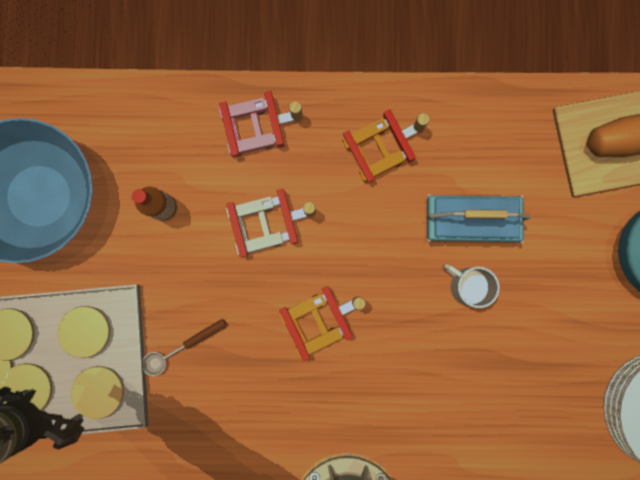

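The top picture shows the steel trivet at about (262,223) with its knob at (309,209). Three coloured look-alikes stand around it. The dish is at (476,218), the mug at (475,288) behind it, and the bottle at (155,203). I'll refine the poses by fitting in both views.

```bash
cat >> h.py <<'E'
from scipy.optimize import minimize
def hullmask(p,pts,S=4):
    q=np.array([proj(p,x) for x in pts]);h=cv2.convexHull((q*16).astype(np.int32))
    m=np.zeros((480,640),np.uint8);cv2.fillConvexPoly(m,h,255,cv2.LINE_AA,4);return m/255.
def box(cx,cy,sx,sy,z0,z1,pose):
    x,y,t=pose;c,s=np.cos(t),np.sin(t);o=[]
    for a in(-1,1):
        for b in(-1,1):
            for z in(z0,z1):
                u=cx+a*sx/2;v=cy+b*sy/2;o.append([x+c*u-s*v,y+s*u+c*v,z])
    return o
def redmask(p):
    im=p["pixels"];h=cv2.cvtColor(im,cv2.COLOR_BGR2HSV)
    return (((h[...,0]<5)|(h[...,0]>172))&(h[...,1]>190)&(h[...,2]>70))
def fit(cost,x0,steps):
    best=None
    for k in range(3):
        sim=[x0]+[x0+np.eye(len(x0))[i]*steps[i] for i in range(len(x0))]
        r=minimize(cost,x0,method="Nelder-Mead",options=dict(initial_simplex=sim,maxiter=400,xatol=1e-5,fatol=1e-3));x0=r.x;steps=np.array(steps)*-.6
    return r.x,r.fun
def fittriv(ps,x0):
    data=[]
    for p in ps:
        c,s=np.cos(x0[2]),np.sin(x0[2])
        C=proj(p,[x0[0]-s*-.03,x0[1]+c*-.03,.03])
        roi=np.zeros((480,640));cv2.circle(roi,tuple(int(v) for v in C),62,1,-1)
        data.append((p,redmask(p)*roi,roi))
    def cost(v):
        t=0
        for p,m,roi in data:
            M=np.maximum(hullmask(p,box(0,.038,.12,.016,.024,.038,v[:3])),hullmask(p,box(0,-.062-v[3],.12,.016,.024,.038,v[:3])))
            t+=np.abs(M-m).sum()
        return t
    return fit(cost,np.array(x0),[.005,.005,.05,.005])+([int(d[1].sum()) for d in data],)
def fitdish(ps,x0):
    data=[]
    for p in ps:
        r=[q for q in models.outline_of("dish",p)]
        C=proj(p,[x0[0],x0[1],.03])
        r=[q for q in r if np.hypot(*(np.array(q["location"])-C))<50]
        hsv=cv2.cvtColor(p["pixels"],cv2.COLOR_BGR2HSV)
        data.append((p,r[0]["pixels"] if r else None))
    return data
E
python3 - <<'E'
from h import *
ps=[optics.read_camera(c) for c in("scene","top")]
for q in ([0,1],[0],[1]): print(fittriv([ps[i] for i in q],[.602,.207,.23,.005]))
ks=[(319.6,275.1)],
for c,p in zip("st",ps):
    print(c,[(np.round(r["location"],1),round(r["conf"],2)) for r in models.pinpoint("knob",p)])
    print(c,[(np.round(r["location"],1),round(r["conf"],2)) for r in models.pinpoint("dish_grip",p)])
    for n in ("dish","dish_grip","knob"):
      for i,r in enumerate(models.outline_of(n,p)):
        m=r["pixels"].astype(np.uint8);a=cv2.minAreaRect(cv2.findNonZero(m));print(c,n,r["location"],round(r["conf"],2),m.sum(),a)
p=ps[1];cv2.imwrite("pics/d1.png",cv2.resize(p["pixels"][170:320,400:560],None,fx=4,fy=4,interpolation=cv2.INTER_CUBIC))
p=ps[0];cv2.imwrite("pics/d2.png",cv2.resize(p["pixels"][200:310,100:260],None,fx=4,fy=4,interpolation=cv2.INTER_CUBIC))
E
```

```text
(array([0.60161945, 0.20712745, 0.25643431, 0.01140402]), np.float64(1565.921568627451), [821, 8])
(array([0.60219877, 0.20732775, 0.25098423, 0.01105661]), np.float64(499.70588235294116), [821])
(array([0.59990596, 0.19509551, 0.43649363, 0.00698005]), np.float64(1044.235294117647), [8])
s [(array([321.4, 347.3]), 0.91), (array([192.4, 332.4]), 0.67), (array([321.5, 274.5]), 0.65), (array([286.7, 220.1]), 0.62)]
s [(array([163.3, 238.4]), 0.66)]
s dish [171.6, 263.8] 0.9 4481 ((169.8365478515625, 262.23712158203125), (95.51858520507812, 59.262969970703125), 4.513988018035889)
s dish [466.0, 285.6] 0.52 1656 ((467.9117431640625, 279.6470642089844), (29.394079208374023, 71.5870590209961), 12.528807640075684)
s dish_grip [169.4, 265.7] 0.81 4440 ((170.26397705078125, 261.8045654296875), (94.68733215332031, 58.13759231567383), 4.085616588592529)
s dish_grip [360.1, 282.1] 0.48 2451 ((355.71728515625, 283.8893737792969), (45.177337646484375, 84.741455078125), 84.80557250976562)
s knob [335.8, 286.3] 0.8 921 ((333.1824645996094, 286.6554260253906), (44.18939971923828, 39.56250762939453), 
[... 590 characters left out ...]
65625), 0.8425242304801941)
t dish_grip [475.5, 219.7] 0.96 4622 ((476.5802917480469, 218.03311157226562), (104.83265686035156, 46.99728775024414), 0.6160598993301392)
t knob [338.1, 306.5] 0.97 727 ((335.6492004394531, 310.7481384277344), (46.3522834777832, 44.557254791259766), 22.109447479248047)
t knob [288.1, 212.9] 0.72 910 ((285.5492248535156, 212.51295471191406), (50.34693908691406, 47.127830505371094), 33.17851257324219)
t knob [404.8, 127.0] 0.71 892 ((399.0500183105469, 131.85000610351562), (46.16925811767578, 50.280216217041016), 18.434947967529297)
t knob [278.3, 115.7] 0.66 684 ((274.88458251953125, 115.92306518554688), (44.65336608886719, 46.04011917114258), 33.690067291259766)
```

View pics/d1.png

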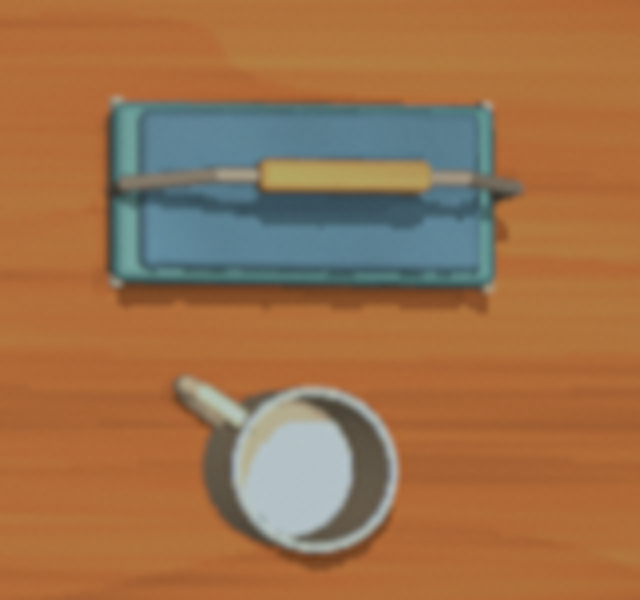

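View pics/d2.png

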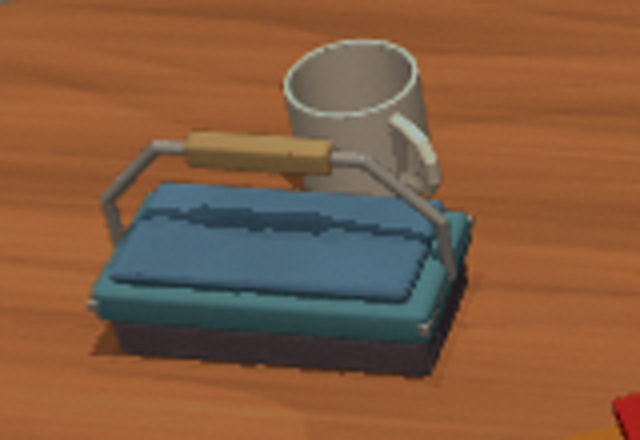

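```bash
sed -i 's/(h\[...,1\]>190)/(h[...,1]>150)/; s/(h\[...,0\]<5)/(h[...,0]<4)/' h.py
python3 - <<'E'
from h import *
ps=[optics.read_camera(c) for c in("scene","top")]
p=ps[1];im=p["pixels"];print(im[238:245,238],cv2.cvtColor(im,cv2.COLOR_BGR2HSV)[238:245,240])
for q in ([0,1],[0],[1]): print(fittriv([ps[i] for i in q],[.602,.207,.25,.01]))
print("knob",tri(ps,[(321,275.5),(309.8,209.5)]))
print("grip",tri(ps,[(164.8,237.8),(486.2,214)]), at(ps[1],(486.2,214),.128),at(ps[0],(164.8,237.8),.128))
a=at(ps[1],(465,213.9),.13);b=at(ps[1],(507.5,214.4),.13);print(a,b,np.degrees(np.arctan2(*(b-a)[[1,0]])))
# lid rim corners top
for u in((114,100),(488,104),(488,288),(116,283)): print(at(ps[1],(400+u[0]/4,170+u[1]/4),.058))
E
```

```text
[[ 54  70 178]
 [ 54  69 177]
 [ 55  70 178]
 [ 53  70 177]
 [ 52  69 177]
 [ 53  69 177]
 [ 55  71 178]] [[  4 177 179]
 [  4 179 177]
 [  4 177 179]
 [  4 177 177]
 [  4 179 177]
 [  4 178 178]
 [  4 177 177]]
(array([0.60447359, 0.2071416 , 0.25799013, 0.01120026]), np.float64(1525.4431372549018), [821, 35])
(array([0.60452629, 0.2076493 , 0.25974942, 0.01104107]), np.float64(484.13725490196083), [821])
(array([0.59524622, 0.20268211, 0.33802179, 0.00912784]), np.float64(1032.4352941176471), [35])
knob [0.63068565 0.08894815 0.05691438]
grip [ 0.61635693 -0.26330049  0.12609414] [ 0.61654666 -0.26440703  0.128     ] [ 0.61889611 -0.26037757  0.128     ]
[ 0.61613079 -0.22241138  0.13      ] [ 0.61588823 -0.30537113  0.13      ] -90.16752843244235
[ 0.6639657  -0.16347983  0.058     ]
[ 0.6634488  -0.35828075  0.058     ]
[ 0.56690558 -0.35712408  0.058     ]
[ 0.56752875 -0.16439853  0.058     ]
```

```bash
sed -i 's/(h\[...,0\]<4)/(h[...,0]<6)/' h.py
python3 - <<'E'
from h import *
ps=[optics.read_camera(c) for c in("scene","top")]
for q in ([0,1],[0],[1]): print(fittriv([ps[i] for i in q],[.602,.207,.25,.01]))
p=ps[1]
im=p["pixels"].copy(); v=fittriv(ps,[.602,.207,.25,.01])[0]
for P in (ps):
    im=cv2.resize(P["pixels"],None,fx=4,fy=4)
    for cy in(.038,-.062-v[3]):
        for X in box(0,cy,.12,.016,.024,.038,v[:3]): cv2.circle(im,tuple(int(a*4+2) for a in proj(P,X)),3,(0,255,0),-1)
    C=proj(P,[.61,.16,.03])*4;cv2.imwrite("pics/t%d.png"%len(P["pixels"][0]) if 0 else "pics/t_%s.png"%("s" if P is ps[0] else "t"),im[int(C[1])-220:int(C[1])+220,int(C[0])-300:int(C[0])+300])
E
```

```text
(array([0.60158488, 0.20740879, 0.26747152, 0.0121115 ]), np.float64(850.1686274509805), [845, 722])
(array([0.602841  , 0.20728847, 0.26091534, 0.01199672]), np.float64(491.4862745098039), [845])
(array([0.59871653, 0.20756558, 0.28645205, 0.01336526]), np.float64(351.6627450980392), [722])
```

View pics/t_t.png

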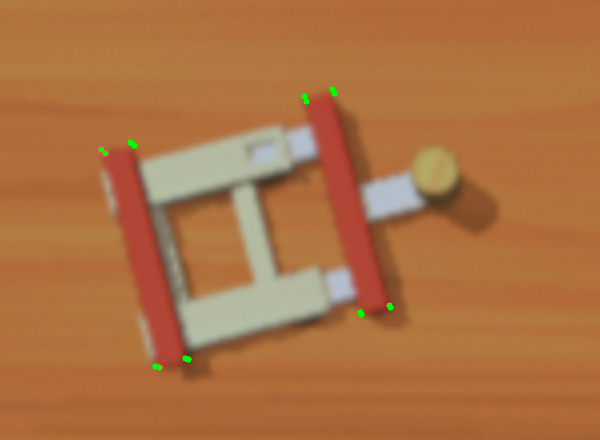

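View pics/t_s.png

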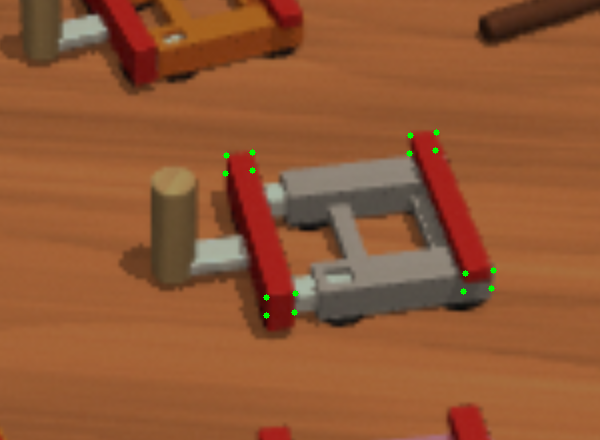

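```bash
cat >> h.py <<'E'
def fittriv2(ps,x0,show=None):
    data=[]
    for p in ps:
        c,s=np.cos(x0[2]),np.sin(x0[2])
        C=proj(p,[x0[0]+s*.03,x0[1]-c*.03,.03])
        roi=np.zeros((480,640));cv2.circle(roi,tuple(int(v) for v in C),58,1,-1)
        data.append((p,redmask(p)*roi,roi))
    def cost(v):
        t=0
        for p,m,roi in data:
            M=np.maximum(hullmask(p,box(0,.038,.12,.016,v[5],.038,v[:3])),hullmask(p,box(0,-.062-v[3],.12,.016,v[4],.038,v[:3])))
            t+=np.abs(M*roi-m).sum()
        return t
    r=fit(cost,np.array(list(x0)+[.015,.024]),[.004,.004,.05,.005,.005,.005])
    if show:
        for p,m,roi in data:
            M=np.maximum(hullmask(p,box(0,.038,.12,.016,r[0][5],.038,r[0][:3])),hullmask(p,box(0,-.062-r[0][3],.12,.016,r[0][4],.038,r[0][:3])))
            y,x=np.nonzero(roi);a=np.dstack([m*255,M*255,m*255])[y.min():y.max(),x.min():x.max()]
            show.append(cv2.resize(a.astype(np.uint8),(400,400),interpolation=0))
    return r
E
python3 - <<'E'
from h import *
ps=[optics.read_camera(c) for c in("scene","top")]
L=[np.zeros((400,1,3),np.uint8)]
print(fittriv2(ps,[.602,.207,.25,.01],L))
for i in(0,1): print(fittriv2(ps[i:i+1],[.602,.207,.25,.01]))
cv2.imwrite("pics/m1.png",np.hstack(L)[:,:800])
E
```

```text
(array([0.60243181, 0.2058472 , 0.27435297, 0.01060072, 0.02840132,
       0.03797618]), np.float64(567.5490196078431))
(array([0.60529118, 0.20721429, 0.26030139, 0.01093691, 0.0230911 ,
       0.03793684]), np.float64(264.04705882352937))
(array([0.5990207 , 0.20601269, 0.28575989, 0.01135452, 0.02238153,
       0.03819384]), np.float64(303.0392156862745))
```

View pics/m1.png

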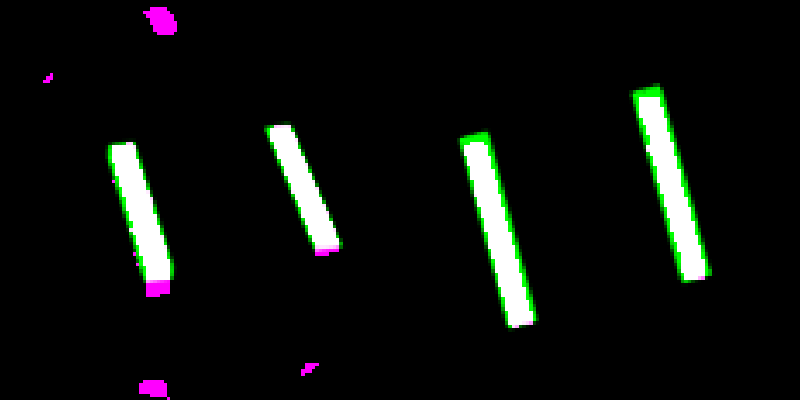

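```bash
cat >> h.py <<'E'
from scipy.spatial.transform import Rotation as Ro
def tool():
    s=env.get_state();q=np.array(s["orientation"]);R=Ro.from_quat(q[[1,2,3,0]]).as_matrix()
    return np.array(s["tcp_pos"]),R,s
def plan(target,yaw):
    """needed turn about tool x first (jaw y at yaw mod pi), then shift in new tool axes, cm"""
    P,R,s=tool()
    cur=np.arctan2(R[1,1],R[0,1]); d=(yaw-cur+np.pi/2)%np.pi-np.pi/2
    # turn about tool x (down) : sign
    turn=d*np.sign(R[2,0])
    R2=R@Ro.from_rotvec([turn,0,0]).as_matrix()
    print("clock",s["clock"],"tcp",np.round(P,4),"down",np.round(R[:,0],3),"yawjaw",round(cur,4),"j",np.round(s["joint_pos"],2))
    print("turn",round(turn,4),"shift cm after turn",np.round(R2.T@(np.array(target)-P)*100,2),"in present axes",np.round(R.T@(np.array(target)-P)*100,2))
E
python3 - <<'E'
from h import *
ps=[optics.read_camera(c) for c in("scene","top")]
for p in ps:
    n,l,st,ce=cv2.connectedComponentsWithStats(redmask(p).astype(np.uint8))
    cs=[]
    for i in range(1,n):
        if st[i,4]>150:
            q=np.argwhere(l==i)[:,::-1].astype(float)
            w=np.array([at(p,u,.038)[:2] for u in q]);m=w.mean(0);U=np.linalg.svd(w-m,full_matrices=False)
            a=np.arctan2(U[2][0,1],U[2][0,0]);a=(a+np.pi/2)%np.pi-np.pi/2
            L=np.ptp((w-m)@U[2][0]),np.ptp((w-m)@U[2][1])
            if abs(m[1]-.15)<.12 and abs(m[0]-.61)<.06: print(m,a,L)
plan([.624,.089,.15],.26)
E
```

```text
[0.59717984 0.24408053] 0.2679603059166844 (np.float64(0.12849119103410375), np.float64(0.017234535102361025))
[0.63605387 0.1389087 ] 0.2536752470002728 (np.float64(0.14585447315390698), np.float64(0.019014627778200663))
[0.61925056 0.13513893] 0.27393306926518735 (np.float64(0.11849550195191508), np.float64(0.015026836963343391))
[0.58923172 0.2422783 ] 0.2789992243152697 (np.float64(0.11737942391355691), np.float64(0.014560929851465383))
clock 2.0 tcp [0.2598 0.513  0.2313] down [ 0.  0. -1.] yawjaw 1.102 j [0.96 0.31 0.05 1.3  0.   1.43]
turn 0.842 shift cm after turn [ 8.13 24.3  50.34] in present axes [  8.13 -21.37  51.65]
```

servo_tool(
  moves=[
    [0,0,0,0.166,-1],
    [0,0,0,0.166,-1],
    [0,0,0,0.166,-1],
    [0,0,0,0.166,-1],
    [0,0,0,0.165,-1],
    [0.5,3,5,0,-1],
    [0.5,3,5,0,-1],
    [0.5,3,5,0,-1],
    [0.5,3,5,0,-1],
    [0.5,3,5,0,-1],
  ],
  grip_force=30,
)

```text
clock: 3.25
tcp_pos: [0.4729, 0.3113, 0.2064]
orientation: [0.563, 0.428, 0.563, -0.427]
wrist_force: [1.5, 0.9, 0.4]
finger_gap: 0.0852
```

Run:
```python
from h import *
plan([.632,.088,.19],.273)
```

```text
clock 3.25 tcp [0.4729 0.3113 0.2064] down [ 0.001  0.    -1.   ] yawjaw 0.2731 j [ 0.44  0.3  -0.03  1.24  0.    1.74]
turn 0.0001 shift cm after turn [ 1.64  9.29 25.8 ] in present axes [ 1.64  9.29 25.8 ]
```

servo_tool(
  moves=[
    [0.2,1.3,3.7,0,-1],
    [0.2,1.3,3.7,0,-1],
    [0.2,1.3,3.7,0,-1],
    [0.2,1.3,3.7,0,-1],
    [0.2,1.3,3.7,0,-1],
    [0.2,1.3,3.7,0,-1],
    [0.2,1.3,3.4,0,-1],
    [0,0,0,0,-1],
    [0,0,0,0,-1],
    [0,0,0,0,-1],
  ],
)

```text
clock: 4.5
tcp_pos: [0.6278, 0.0916, 0.1925]
orientation: [0.564, 0.427, 0.564, -0.427]
wrist_force: [0.3, -0.6, 0.6]
finger_gap: 0.0856
```

Run:
```python
from h import *
p=optics.read_camera("wrist");cv2.imwrite("pics/w1.png",p["pixels"])
for n in("knob","trivet","trivet_mid","button_top"):
    print(n,[(np.round(r["location"],1),round(r["conf"],2),np.round(at(p,r["location"],H[n]),4)) for r in models.pinpoint(n,p)])
plan([.632,.088,.04],.273)
```

```text
knob [(array([599.2, 270.4]), 0.95, array([0.8451, 0.1169, 0.058 ])), (array([330.9, 237. ]), 0.92, array([0.6323, 0.0857, 0.058 ])), (array([ 61.9, 295.5]), 0.92, array([ 0.4358, -0.0205,  0.058 ]))]
trivet [(array([ 57.9, 152.8]), 0.9, array([0.3852, 0.0795, 0.    ])), (array([420. , 379.9]), 0.85, array([ 0.7679, -0.0522, -0.    ])), (array([579.2, 122.1]), 0.75, array([0.8148, 0.2266, 0.    ]))]
trivet_mid [(array([ 49. , 211.7]), 0.91, array([0.4071, 0.039 , 0.038 ])), (array([600.9, 184.1]), 0.87, array([0.8294, 0.1808, 0.038 ])), (array([430.3, 441.1]), 0.75, array([ 0.7841, -0.0923,  0.038 ]))]
button_top []
clock 4.75 tcp [0.6281 0.0914 0.1925] down [ 0.  0. -1.] yawjaw 0.2739 j [0.02 0.44 0.14 1.27 0.   1.31]
turn 0.0009 shift cm after turn [15.25  0.28  0.43] in present axes [15.25  0.28  0.43]
```

View pics/w1.png

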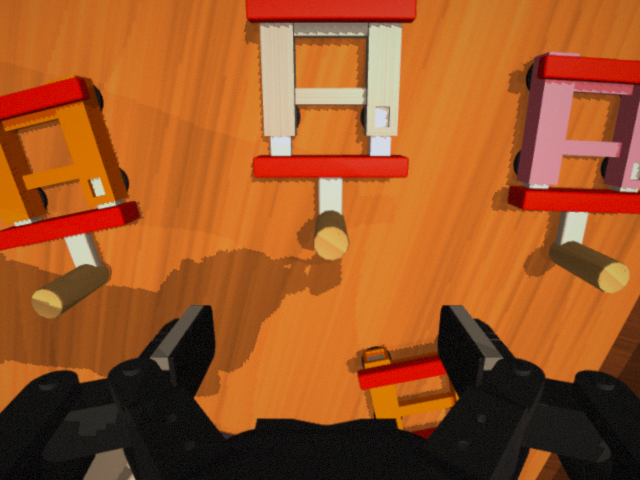

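Run:
```python
from h import *
p=optics.read_camera("wrist")
im=cv2.resize(p["pixels"][0:265,230:430],None,fx=3,fy=3,interpolation=cv2.INTER_CUBIC)[:600] if 0 else p["pixels"][0:265,230:430]
cv2.imwrite("pics/w2.png",cv2.resize(im,None,fx=2.2,fy=2.2,interpolation=cv2.INTER_CUBIC))
print("knobtop",at(p,(331.5,243),.076))
c,s=np.cos(.273),np.sin(.273)
for u in((254,156),(407,157),(247,20),(414,20),(254,176),(407,177)):
    X=at(p,u,.038);print(u,X)
```

```text
knobtop [0.63270793 0.08598476 0.076     ]
(254, 156) [0.56025439 0.12604857 0.038     ]
(407, 157) [0.67315776 0.15692556 0.038     ]
(247, 20) [0.5341019  0.21697573 0.038     ]
(414, 20) [0.64750789 0.24880989 0.038     ]
(254, 176) [0.56363486 0.11119284 0.038     ]
(407, 177) [0.67808528 0.14247783 0.038     ]
```

View pics/w2.png

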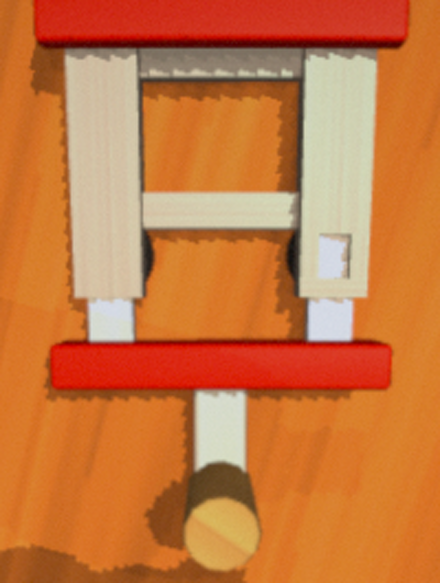

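Run:
```python
from h import *
plan([.6325,.086,.04],.271)
```

```text
clock 4.8 tcp [0.6282 0.0912 0.1925] down [ 0.  0. -1.] yawjaw 0.2738 j [0.02 0.44 0.14 1.27 0.   1.31]
turn 0.0028 shift cm after turn [15.25  0.27  0.62] in present axes [15.25  0.27  0.62]
```

servo_tool(
  moves=[
    [0,0.27,0.6,0.003,-1],
    [3,0,0,0,-1],
    [3,0,0,0,-1],
    [3,0,0,0,-1],
    [3,0,0,0,-1],
    [2.2,0,0,0,-1],
    [1.05,0,0,0,-1],
    [0,0,0,0,-1],
    [0,0,0,0,-1],
    [0,0,0,0,-1],
  ],
)

```text
clock: 6.05
tcp_pos: [0.6335, 0.0857, 0.041]
orientation: [0.563, 0.429, 0.562, -0.428]
wrist_force: [-0.1, -0.6, 0.6]
finger_gap: 0.0854
```

Run:
```python
from h import *
plan([.6325,.086,.04],.271);s=env.get_state();print(s["wrist_force"])
p=optics.read_camera("wrist");cv2.imwrite("pics/w3.png",p["pixels"])
```

```text
clock 6.05 tcp [0.6335 0.0857 0.041 ] down [ 0.002  0.    -1.   ] yawjaw 0.2701 j [ 0.01  0.55 -0.08  0.94  0.    1.31]
turn -0.0009 shift cm after turn [ 0.1  -0.08 -0.06] in present axes [ 0.1  -0.08 -0.06]
[-0.0646872  -0.64360706  0.64294108]
```

View pics/w3.png

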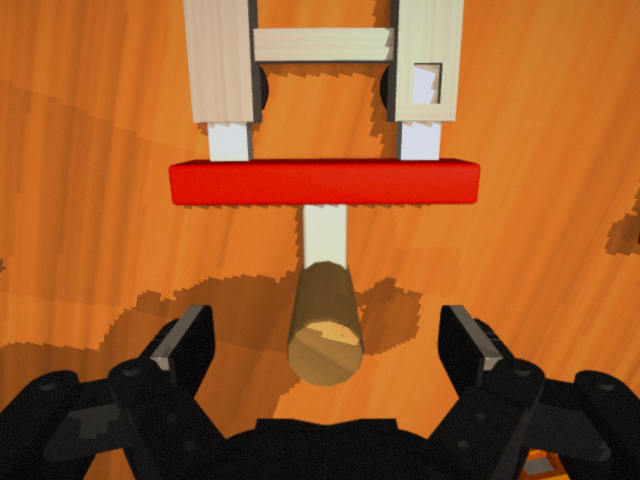

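The wrist view shows the knob at (325,350), midway between the fingers at 213 and 440. I'll close on it.

servo_tool(
  moves=[
    [0,0,0,0,1],
    [0,0,0,0,1],
    [0,0,0,0,1],
    [0,0,0,0,1],
    [0,0,0,0,1],
    [0,0,0,0,1],
    [0,0,0,0,1],
    [0,0,0,0,1],
    [0,0,0,0,1],
    [0,0,0,0,1],
  ],
  grip_force=40,
)

```text
clock: 7.35
tcp_pos: [0.6329, 0.0858, 0.04]
orientation: [0.563, 0.428, 0.563, -0.428]
wrist_force: [2.4, 1.1, 2.1]
finger_gap: 0.0245
```

servo_tool(
  moves=[
    [0,0,0.3,0,1],
    [0,0,0.6,0,1],
    [0,0,0.7,0,1],
    [0,0,0.7,0,1],
    [0,0,0.7,0,1],
    [0,0,0.7,0,1],
    [0,0,0.7,0,1],
    [0,0,0.5,0,1],
    [0,0,0.3,0,1],
    [0,0,0.1,0,1],
  ],
)

```text
clock: 8.6
tcp_pos: [0.6471, 0.0353, 0.04]
orientation: [0.563, 0.429, 0.563, -0.427]
wrist_force: [2.0, 4.9, 1.7]
finger_gap: 0.025
```

Run:
```python
from h import *
plan([.6325,.086,.04],.271);s=env.get_state();print(s["wrist_force"],s["finger_gap"])
p=optics.read_camera("wrist");cv2.imwrite("pics/w4.png",p["pixels"])
```

```text
clock 8.6 tcp [0.6471 0.0353 0.04  ] down [ 0.001  0.002 -1.   ] yawjaw 0.2705 j [-0.07  0.56 -0.05  0.95  0.    1.23]
turn -0.0005 shift cm after turn [ 0.01 -0.05 -5.27] in present axes [ 0.01 -0.06 -5.27]
[2.04252243 4.88995956 1.72748032] 0.02504639615040848
```

View pics/w4.png

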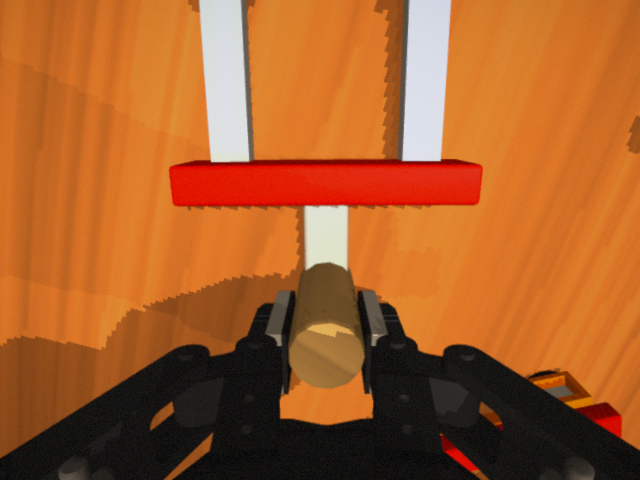

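servo_tool(
  moves=[
    [0,0,0.2,0,1],
    [0,0,0.2,0,1],
    [0,0,0.15,0,1],
    [0,0,0.15,0,1],
    [0,0,0.1,0,1],
    [0,0,0.1,0,1],
    [0,0,0,0,1],
    [0,0,0,0,1],
    [0,0,0,0,1],
    [0,0,0,0,1],
  ],
)

```text
clock: 9.9
tcp_pos: [0.6489, 0.0291, 0.04]
orientation: [0.562, 0.429, 0.564, -0.426]
wrist_force: [2.0, 11.2, 3.6]
finger_gap: 0.0249
```

Run:
```python
from h import *
plan([.6325,.086,.04],.271)
for c in("scene","top"):
    p=optics.read_camera(c);C=proj(p,[.61,.14,.03]).astype(int);cv2.imwrite(f"pics/b_{c}.png",cv2.resize(p["pixels"][C[1]-60:C[1]+60,C[0]-80:C[0]+80],None,fx=5,fy=5,interpolation=cv2.INTER_CUBIC))
    print([(r["location"],r["conf"]) for r in models.pinpoint("button_top",p)])
```

```text
clock 9.9 tcp [0.6489 0.0291 0.04  ] down [ 0.     0.006 -1.   ] yawjaw 0.2723 j [-0.08  0.57 -0.05  0.96  0.01  1.22]
turn 0.0013 shift cm after turn [ 0.03 -0.06 -5.92] in present axes [ 0.03 -0.05 -5.92]
[([360.4, 294.4], 0.56)]
[([266.6, 199.6], 0.54), ([469.0, 220.9], 0.43), ([258.0, 225.2], 0.32)]
```

View pics/b_scene.png

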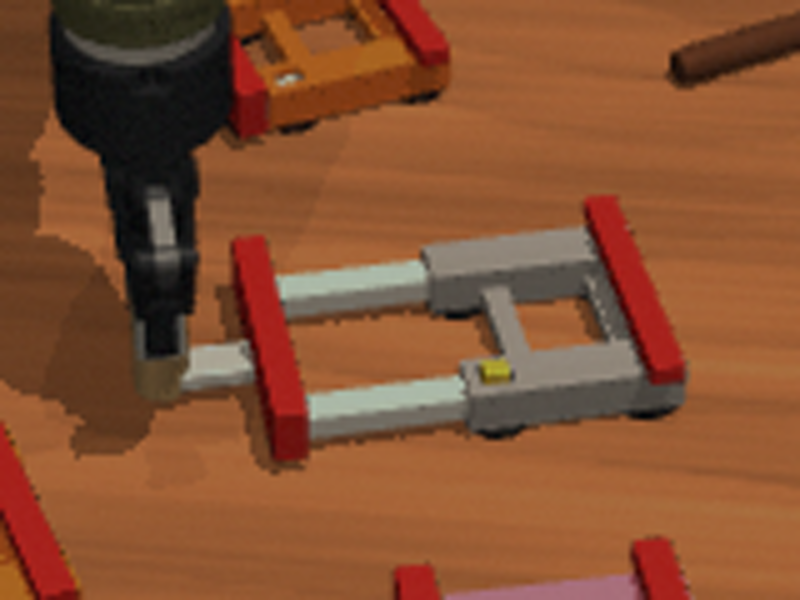

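View pics/b_top.png

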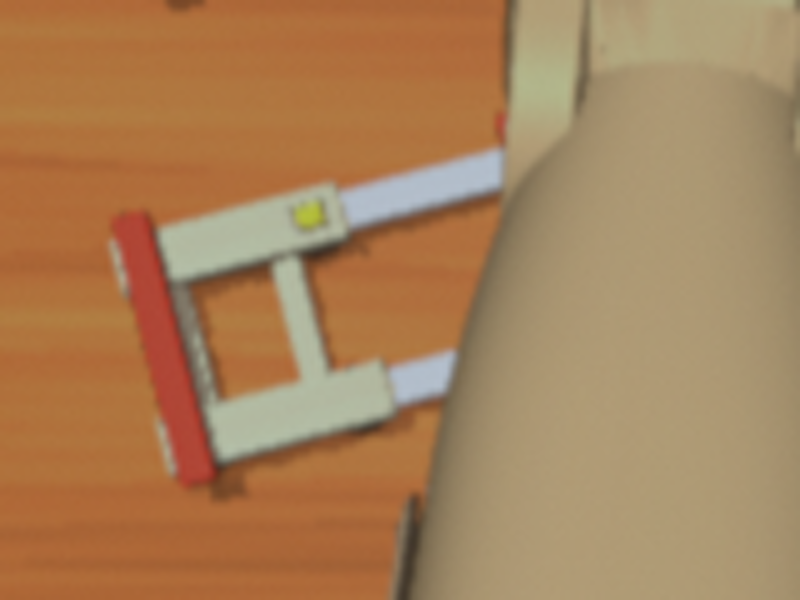

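The yellow button stands out of the tube (scene crop (495,371), top crop (308,215)), and the pull force has risen to 11 N at the stop. Now I'll release and rise.

servo_tool(
  moves=[
    [0,0,-0.15,0,1],
    [0,0,-0.1,0,1],
    [0,0,0,0,-1],
    [0,0,0,0,-1],
    [0,0,0,0,-1],
    [0,0,0,0,-1],
    [0,0,0,0,-1],
    [-2,0,0,0,-1],
    [-4,0,0,0,-1],
    [-5,0,0,0,-1],
  ],
)

```text
clock: 11.35
tcp_pos: [0.6474, 0.0283, 0.1497]
orientation: [0.562, 0.428, 0.564, -0.429]
wrist_force: [0.6, 0.2, -0.7]
finger_gap: 0.0852
```

servo_tool(
  moves=[
    [-3,0,1,0,-1],
    [-1,0,4,0.05,-1],
    [-1,0,4,0.05,-1],
    [-1,0,4,0.05,-1],
    [0,0,4,0.05,-1],
    [0,0,4,0.07,-1],
    [0,0,4,0,-1],
    [0,0,2,0,-1],
    [0,0,0,0,-1],
    [0,0,0,0,-1],
  ],
)

```text
clock: 12.6
tcp_pos: [0.6849, -0.2365, 0.2098]
orientation: [0.5, 0.5, 0.5, -0.5]
wrist_force: [1.0, 0.7, 0.3]
finger_gap: 0.0856
```

Run:
```python
from h import *
s=env.get_state();print(s["wrist_force"],s["finger_gap"])
plan([.6164,-.2635,.24],0)
p=optics.read_camera("wrist");cv2.imwrite("pics/w5.png",p["pixels"])
print([(r["location"],r["conf"],at(p,r["location"],.126)) for r in models.pinpoint("dish_grip",p)])
ps=[optics.read_camera(c) for c in("scene","top")]
for i,p in enumerate(ps):
    n,l,st,ce=cv2.connectedComponentsWithStats(redmask(p).astype(np.uint8))
    for i in range(1,n):
        if st[i,4]>150:
            q=np.argwhere(l==i)[:,::-1].astype(float)
            w=np.array([at(p,u,.038)[:2] for u in q]);m=w.mean(0);U=np.linalg.svd(w-m,full_matrices=False)
            a=np.arctan2(U[2][0,1],U[2][0,0]);a=(a+np.pi/2)%np.pi-np.pi/2
            if abs(m[1]-.15)<.12 and abs(m[0]-.61)<.06: print(m,a,np.ptp((w-m)@U[2][0]))
    C=proj(p,[.61,.14,.03]).astype(int);cv2.imwrite("pics/c%d.png"%(p is ps[1]),cv2.resize(p["pixels"][C[1]-60:C[1]+60,C[0]-80:C[0]+80],None,fx=5,fy=5,interpolation=cv2.INTER_CUBIC))
```

```text
[1.01822096 0.66789093 0.32244125] 0.08558011539969046
clock 12.6 tcp [ 0.6849 -0.2365  0.2098] down [-0.     0.001 -1.   ] yawjaw 0.0011 j [-0.44  0.63  0.5   1.44  0.    1.13]
turn 0.0011 shift cm after turn [-3.02 -6.85  2.7 ] in present axes [-3.02 -6.85  2.69]
[([223.6, 290.8], 0.72, array([ 0.61808111, -0.26562249,  0.126     ]))]
[0.59682311 0.24388573] 0.26910899987275894 0.1281239890596235
[0.65191853 0.08253559] 0.25940854882306463 0.14485191515355672
[0.63426027 0.0785661 ] 0.27577352114925935 0.11841129228061176
[0.58908465 0.2422196 ] 0.2780782704922222 0.11737336796303899
```

View pics/w5.png

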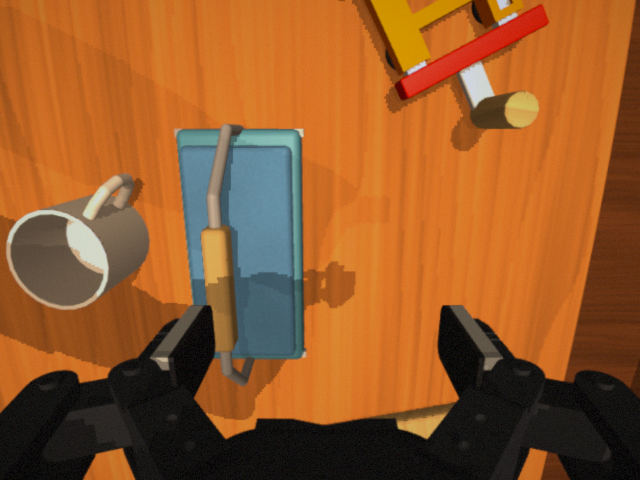

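View pics/c1.png

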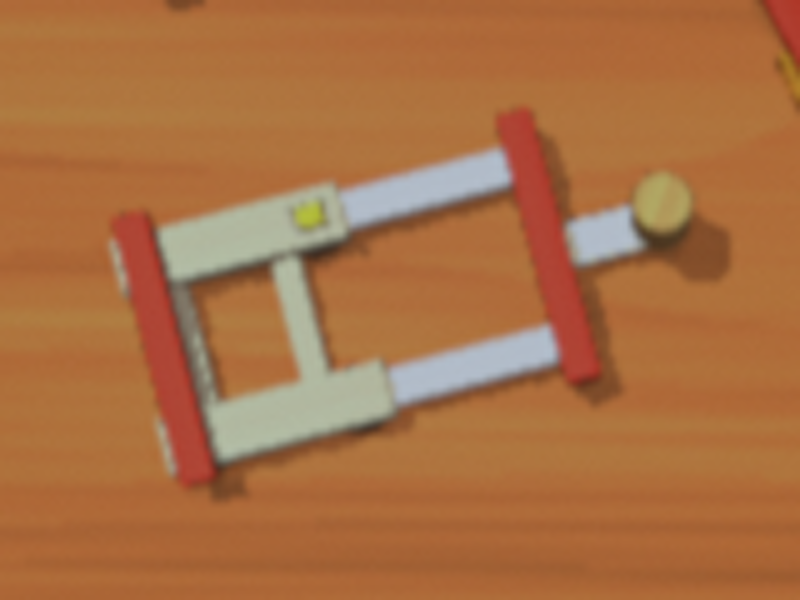

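Top view: both rests at their full distance (0.1697 m apart), button yellow at crop (308,214), knob free. Middle is (0.612,0.160), yaw 0.27. The dish grip lies at wrist (218,290). I'll move over the dish and look.

Run:
```python
from h import *
plan([.617,-.2645,.21],-.002)
```

```text
clock 12.8 tcp [ 0.6851 -0.2364  0.2101] down [ 0.  0. -1.] yawjaw 0.0018 j [-0.44  0.63  0.5   1.44  0.    1.13]
turn 0.0038 shift cm after turn [ 0.01 -6.8   2.82] in present axes [ 0.01 -6.81  2.8 ]
```

servo_tool(
  moves=[
    [0,-1.2,0.5,0,-1],
    [0,-1.2,0.5,0,-1],
    [0,-1.2,0.5,0,-1],
    [0,-1.2,0.5,0,-1],
    [0,-1.2,0.5,0,-1],
    [0,-0.8,0.3,0,-1],
    [0,0,0,0,-1],
    [0,0,0,0,-1],
    [0,0,0,0,-1],
    [0,0,0,0,-1],
  ],
)

```text
clock: 14.05
tcp_pos: [0.6171, -0.2658, 0.2096]
orientation: [0.5, 0.5, 0.5, -0.5]
wrist_force: [-0.6, 0.2, -0.2]
finger_gap: 0.0853
```

Run:
```python
from h import *
plan([.617,-.2645,.109],-.002)
p=optics.read_camera("wrist");cv2.imwrite("pics/w6.png",p["pixels"])
print([(r["location"],r["conf"],at(p,r["location"],.126)) for r in models.pinpoint("dish_grip",p)])
```

```text
clock 14.05 tcp [ 0.6171 -0.2658  0.2096] down [-0.  0. -1.] yawjaw 0.0004 j [-0.53  0.51  0.3   1.35  0.    1.04]
turn 0.0024 shift cm after turn [ 1.006e+01 -1.000e-02 -1.200e-01] in present axes [ 1.006e+01 -1.000e-02 -1.200e-01]
[([326.9, 246.3], 0.73, array([ 0.61700133, -0.26475353,  0.126     ]))]
```

View pics/w6.png

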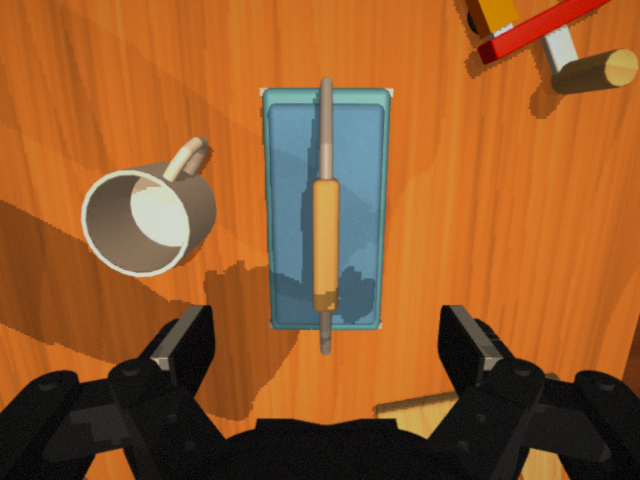

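The grip is centred at (326,245), aligned with the fingers. I'll descend and close.

servo_tool(
  moves=[
    [2.5,0,-0.1,0,-1],
    [2.5,0,0,0,-1],
    [2.5,0,0,0,-1],
    [1.6,0,0,0,-1],
    [0.9,0,0,0,-1],
    [0,0,0,0,-1],
    [0,0,0,0,-0.3],
    [0,0,0,0,0.2],
    [0,0,0,0,0.4],
    [0,0,0,0,0.5],
  ],
  grip_force=70,
)

```text
clock: 15.4
tcp_pos: [0.6169, -0.265, 0.1101]
orientation: [0.5, 0.5, 0.5, -0.5]
wrist_force: [0.4, 0.1, 0.1]
finger_gap: 0.0214
```

servo_tool(
  moves=[
    [0,0,0,0,0.6],
    [0,0,0,0,0.7],
    [0,0,0,0,0.8],
    [0,0,0,0,1],
    [0,0,0,0,1],
    [0,0,0,0,1],
    [0,0,0,0,1],
    [0,0,0,0,1],
    [0,0,0,0,1],
    [0,0,0,0,1],
  ],
)

```text
clock: 16.65
tcp_pos: [0.6168, -0.265, 0.11]
orientation: [0.5, 0.5, 0.5, -0.5]
wrist_force: [-2.7, 0.1, 5.3]
finger_gap: 0.0146
```

Run:
```python
from h import *
plan([.617,-.2645,.109],-.002)
p=optics.read_camera("wrist");cv2.imwrite("pics/w7.png",p["pixels"])
```

```text
clock 16.65 tcp [ 0.6168 -0.265   0.11  ] down [ 0. -0. -1.] yawjaw -0.0001 j [-0.53  0.55  0.11  1.13 -0.    1.05]
turn 0.0019 shift cm after turn [ 0.1   0.02 -0.05] in present axes [ 0.1   0.02 -0.05]
```

View pics/w7.png

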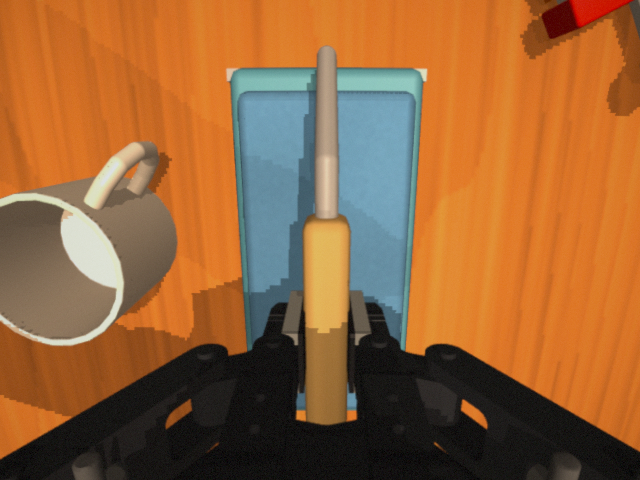

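servo_tool(
  moves=[
    [-0.5,0,0,0,1],
    [-1,0,0,0,1],
    [-1.5,0,0,0,1],
    [-2,0,0,0,1],
    [-2,0,0,0,1],
    [-2,0,0,0,1],
    [-1.5,0,0,0,1],
    [-1,0,0,0,1],
    [-0.5,0,0,0,1],
    [0,0,0,0,1],
  ],
)

```text
clock: 17.95
tcp_pos: [0.6168, -0.2649, 0.2297]
orientation: [0.5, 0.5, 0.5, -0.5]
wrist_force: [0.2, 0.4, -5.7]
finger_gap: 0.0145
```

Run:
```python
from h import *
plan([.6118,.1598,.23],.27);print(env.get_state()["wrist_force"],env.get_state()["finger_gap"])
p=optics.read_camera("scene");cv2.imwrite("pics/s2.png",p["pixels"])
```

```text
clock 17.95 tcp [ 0.6168 -0.2649  0.2297] down [-0.  0. -1.] yawjaw 0.0001 j [-0.53  0.51  0.34  1.4   0.    1.05]
turn -0.2699 shift cm after turn [-2.000e-02  1.084e+01 -4.107e+01] in present axes [-2.000e-02 -5.000e-01 -4.247e+01]
[ 0.20558963  0.37368769 -5.70820422] 0.014523595268151819
```

View pics/s2.png

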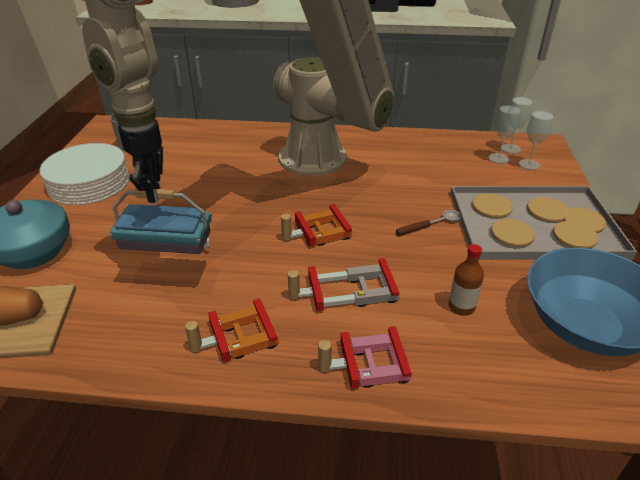

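servo_tool(
  moves=[
    [0,0,-1,0,1],
    [0,0,-2.5,0,1],
    [0,0,-4,0,1],
    [0,0,-4,0,1],
    [0,0,-4,0,1],
    [0,0,-4,0,1],
    [0,0,-4,0,1],
    [0,0,-4,0,1],
    [0,0,-4,0,1],
    [0,0,-4,0,1],
  ],
)

```text
clock: 19.25
tcp_pos: [0.6155, 0.0932, 0.2299]
orientation: [0.5, 0.5, 0.501, -0.5]
wrist_force: [-0.1, -0.3, -5.3]
finger_gap: 0.0148
```

servo_tool(
  moves=[
    [0,0,-3,0,1],
    [0,-0.5,-2,0,1],
    [0,0,-1,0,1],
    [0,0,0,-0.05,1],
    [0,0,0,-0.08,1],
    [0,0,0,-0.08,1],
    [0,0,0,-0.06,1],
    [0,0,0,0,1],
    [0,0,0,0,1],
    [0,0,0,0,1],
  ],
)

```text
clock: 20.5
tcp_pos: [0.6118, 0.1499, 0.2298]
orientation: [0.563, 0.428, 0.563, -0.428]
wrist_force: [-0.4, -0.1, -4.6]
finger_gap: 0.0152
```

Run:
```python
from h import *
plan([.6118,.1598,.23],.27);print(env.get_state()["wrist_force"],env.get_state()["finger_gap"])
p=optics.read_camera("top");cv2.imwrite("pics/t2.png",p["pixels"]);print([(r["location"],at(p,r["location"],.246)) for r in models.pinpoint("dish_grip",p)])
p=optics.read_camera("scene");cv2.imwrite("pics/s3.png",p["pixels"]);print([(r["location"],at(p,r["location"],.246)) for r in models.pinpoint("dish_grip",p)])
p=optics.read_camera("wrist");cv2.imwrite("pics/w8.png",p["pixels"])
```

```text
clock 20.5 tcp [0.6118 0.1499 0.2298] down [ 0.  0. -1.] yawjaw 0.2691 j [0.11 0.42 0.2  1.35 0.   1.41]
turn -0.0009 shift cm after turn [-0.02  0.26 -0.96] in present axes [-0.02  0.26 -0.96]
[-0.37642897 -0.05175961 -4.64858266] 0.015178747411242187
[([270.1, 206.4], array([0.61235496, 0.15039202, 0.246     ]))]
[([350.0, 202.3], array([0.61139971, 0.14935183, 0.246     ]))]
```

View pics/s3.png

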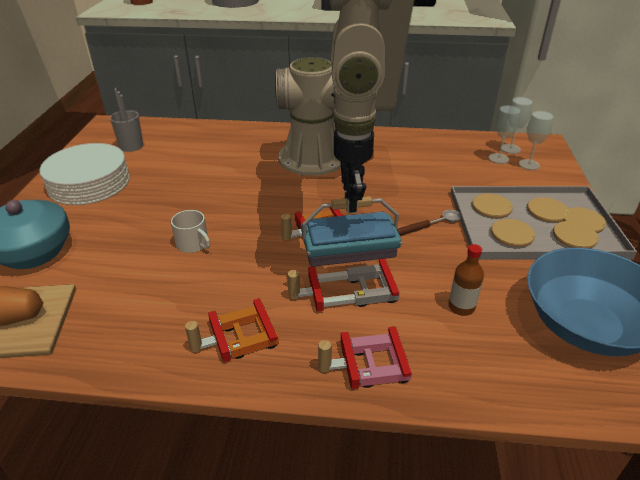

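View pics/w8.png

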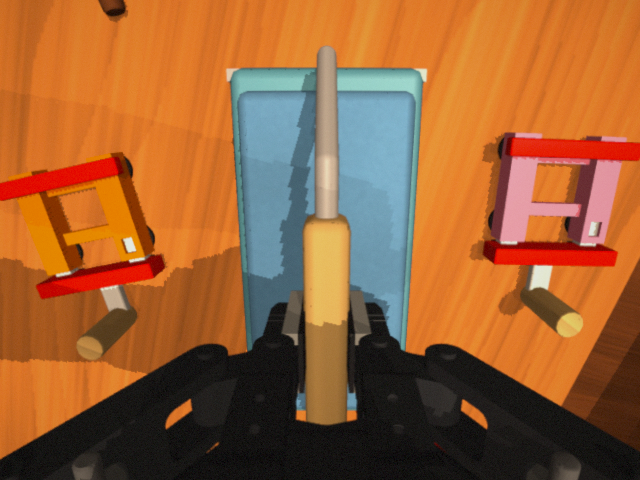

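View pics/t2.png

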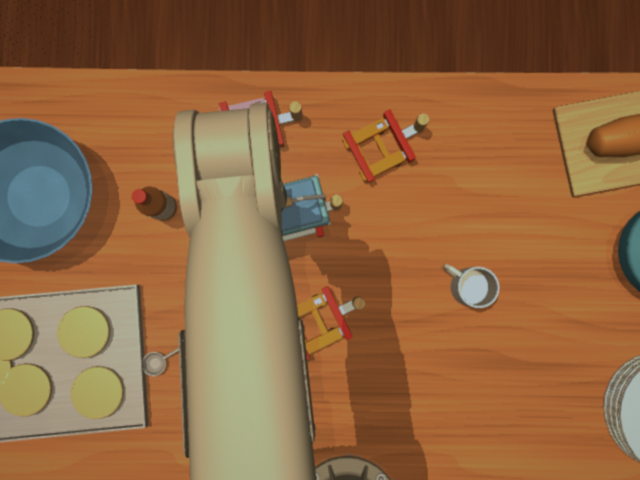

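servo_tool(
  moves=[
    [0,0.13,-0.45,0,1],
    [0,0.13,-0.5,0,1],
    [1,0,0,0,1],
    [1.5,0,0,0,1],
    [1.5,0,0,0,1],
    [1.5,0,0,0,1],
    [1,0,0,0,1],
    [0.5,0,0,0,1],
    [0,0,0,0,1],
    [0,0,0,0,1],
  ],
)

```text
clock: 22.0
tcp_pos: [0.6123, 0.16, 0.1605]
orientation: [0.563, 0.429, 0.562, -0.428]
wrist_force: [0.4, -0.4, -5.0]
finger_gap: 0.0144
```

Run:
```python
from h import *
plan([.6118,.1598,.148],.27);print(env.get_state()["wrist_force"])
p=optics.read_camera("scene");cv2.imwrite("pics/s4.png",cv2.resize(p["pixels"][170:320,260:460],None,fx=4,fy=4,interpolation=cv2.INTER_CUBIC))
```

```text
clock 22.0 tcp [0.6123 0.16   0.1605] down [ 0.001  0.    -1.   ] yawjaw 0.27 j [0.13 0.45 0.07 1.19 0.   1.43]
turn -0.0 shift cm after turn [ 1.25 -0.05  0.  ] in present axes [ 1.25 -0.05  0.  ]
[ 0.41248819 -0.44906013 -4.98848766]
```

View pics/s4.png

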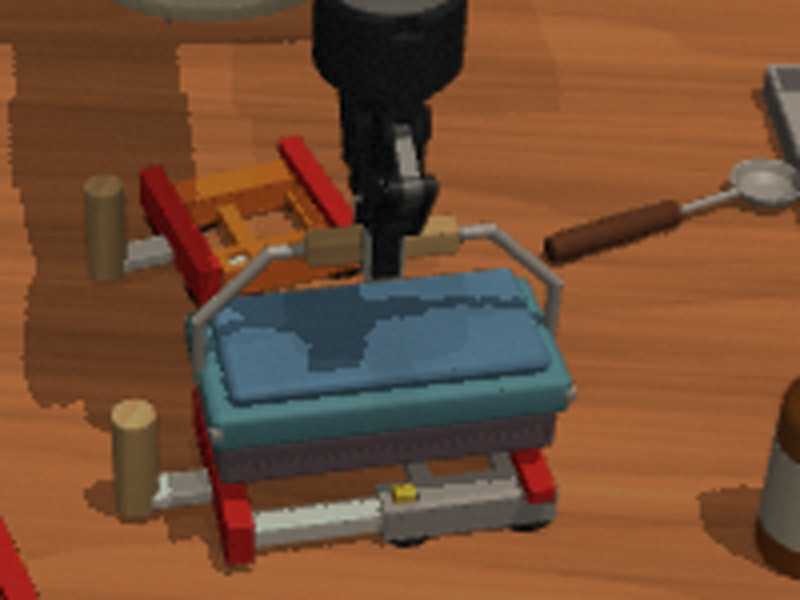

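servo_tool(
  moves=[
    [0.3,0,0,0,1],
    [0.3,0,0,0,1],
    [0.2,0,0,0,1],
    [0.15,0,0,0,1],
    [0.1,0,0,0,1],
    [0.05,0,0,0,1],
    [0.05,0,0,0,1],
    [0.05,0,0,0,1],
    [0,0,0,0,1],
    [0,0,0,0,1],
  ],
)

```text
clock: 23.3
tcp_pos: [0.6119, 0.1599, 0.148]
orientation: [0.563, 0.428, 0.563, -0.428]
wrist_force: [-0.8, 0.7, -2.8]
finger_gap: 0.0145
```

servo_tool(
  moves=[
    [0.05,0,0,0,1],
    [0.03,0,0,0,1],
    [0,0,0,0,1],
    [0,0,0,0,1],
    [0,0,0,0,1],
    [0,0,0,0,1],
    [0,0,0,0,1],
    [0,0,0,0,1],
    [0,0,0,0,1],
    [0,0,0,0,1],
  ],
)

```text
clock: 24.55
tcp_pos: [0.612, 0.1599, 0.148]
orientation: [0.563, 0.428, 0.562, -0.428]
wrist_force: [-3.2, -1.5, 6.5]
finger_gap: 0.0148
```

Run:
```python
from h import *
plan([.6118,.1598,.148],.27);print(env.get_state()["wrist_force"])
p=optics.read_camera("scene");cv2.imwrite("pics/s5.png",cv2.resize(p["pixels"][170:320,260:460],None,fx=4,fy=4,interpolation=cv2.INTER_CUBIC))
```

```text
clock 24.55 tcp [0.612  0.1599 0.148 ] down [ 0.001  0.    -1.   ] yawjaw 0.27 j [ 0.13  0.46  0.05  1.17 -0.    1.43]
turn 0.0 shift cm after turn [ 0.   -0.02  0.01] in present axes [ 0.   -0.02  0.01]
[-3.24430882 -1.53023504  6.48308249]
```

View pics/s5.png

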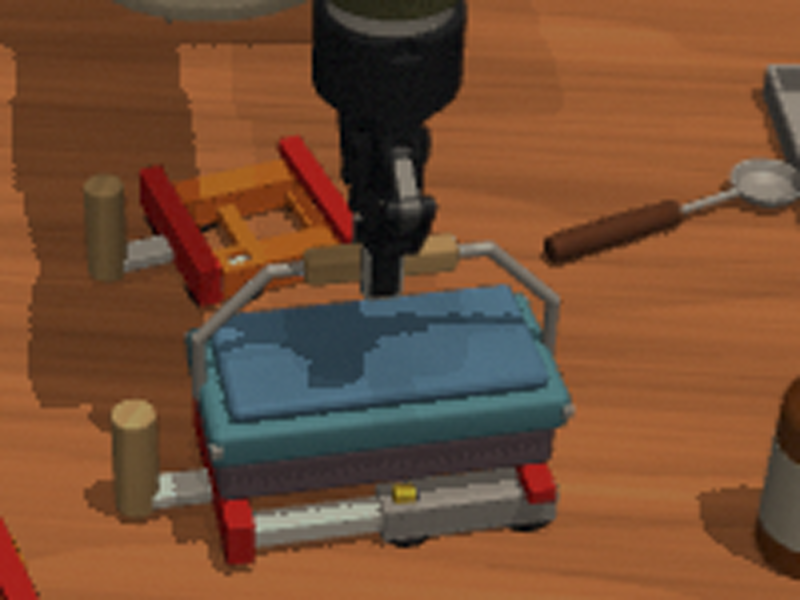

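servo_tool(
  moves=[
    [-0.05,0,0,0,1],
    [0,0,0,0,0.7],
    [0,0,0,0,0.5],
    [0,0,0,0,0],
    [0,0,0,0,-0.5],
    [0,0,0,0,-1],
    [0,0,0,0,-1],
    [0,0,0,0,-1],
    [0,0,0,0,-1],
    [0,0,0,0,-1],
  ],
)

```text
clock: 25.85
tcp_pos: [0.6118, 0.1599, 0.1475]
orientation: [0.563, 0.428, 0.563, -0.428]
wrist_force: [0.7, -0.1, -0.1]
finger_gap: 0.0855
```

servo_tool(
  moves=[
    [-1,0,0,0,-1],
    [-2,0,0,0,-1],
    [-3,0,0,0,-1],
    [-3,0,0,0,-1],
    [-3,0,0,0,-1],
    [0,-4,0,0,-1],
    [0,-5,0,0,-1],
    [0,-5,0,0,-1],
    [0,-4,0,0,-1],
    [0,0,0,0,-1],
  ],
)

```text
clock: 27.1
tcp_pos: [0.436, 0.1116, 0.2689]
orientation: [0.563, 0.428, 0.562, -0.428]
wrist_force: [0.2, 0.2, 0.4]
finger_gap: 0.0857
```

Run:
```python
from h import *
s=env.get_state();print(s["wrist_force"],s["finger_gap"],s["tcp_pos"])
ps=[]
for c in ("scene","top"):
    p=optics.read_camera(c);ps.append(p);cv2.imwrite(f"pics/f_{c}.png",p["pixels"])
    print(c,[(r["location"],at(p,r["location"],.164)) for r in models.pinpoint("dish_grip",p)])
    print(c,[(r["location"],at(p,r["location"],.038)) for r in models.pinpoint("trivet_mid",p)])
    print(c,[(r["location"],at(p,r["location"],.038)) for r in models.pinpoint("dish",p)])
```

```text
[0.16765809 0.17883017 0.41668925] 0.08567287414301618 [0.4359715  0.11155486 0.26885108]
scene [([354.4, 234.9], array([0.61289727, 0.16173102, 0.164     ]))]
scene [([309.9, 222.3], array([0.4069793, 0.0411779, 0.038    ])), ([352.2, 274.8], array([0.59980534, 0.1611665 , 0.038     ])), ([224.9, 327.3], array([ 0.78815042, -0.09193901,  0.038     ])), ([360.1, 355.2], array([0.83289097, 0.18870211, 0.038     ])), ([354.2, 235.8], array([0.45286998, 0.15859913, 0.038     ]))]
scene [([353.8, 276.1], array([0.6038877 , 0.16504628, 0.038     ])), ([352.2, 276.4], array([0.60527846, 0.16144985, 0.038     ]))]
top [([267.7, 215.3], array([0.60570569, 0.16304792, 0.164     ]))]
top [([395.1, 135.7], array([ 0.79498721, -0.09530673,  0.038     ])), ([268.1, 117.9], array([0.83148288, 0.17899803, 0.038     ])), ([330.0, 316.2], array([0.4071275 , 0.04098584, 0.038     ])), ([338.5, 204.5], array([0.6447534 , 0.02516129, 0.038     ]))]
top [([274.0, 216.8], array([0.61689183, 0.16283555, 0.038     ])), ([186.1, 340.6], array([0.35320595, 0.34307059, 0.038     ]))]
```

View pics/f_scene.png

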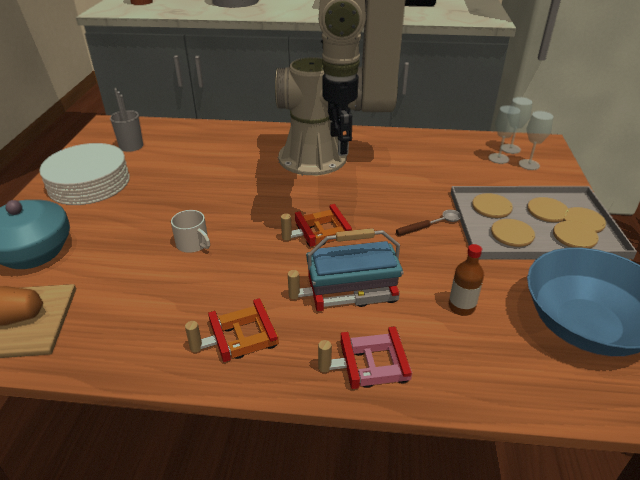

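View pics/f_top.png

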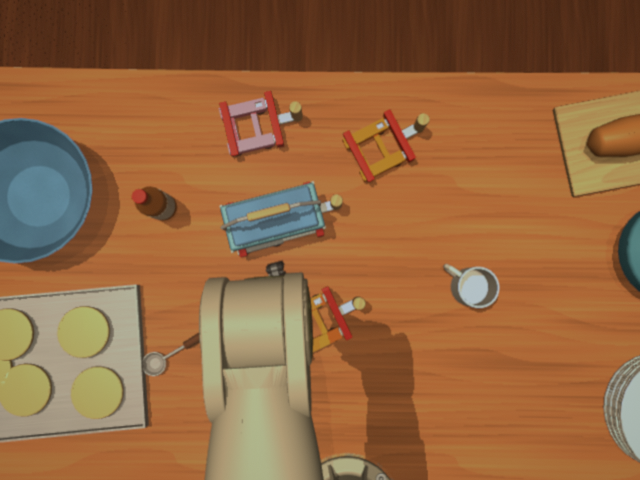

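Run:
```python
from h import *
a=cv2.imread("pics/f_scene.png")[220:320,270:420];b=cv2.imread("pics/f_top.png")[170:270,200:350]
cv2.imwrite("pics/g.png",cv2.resize(np.vstack([a,b]),None,fx=3,fy=3,interpolation=cv2.INTER_CUBIC))
```

```text
(no output)
```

View pics/g.png

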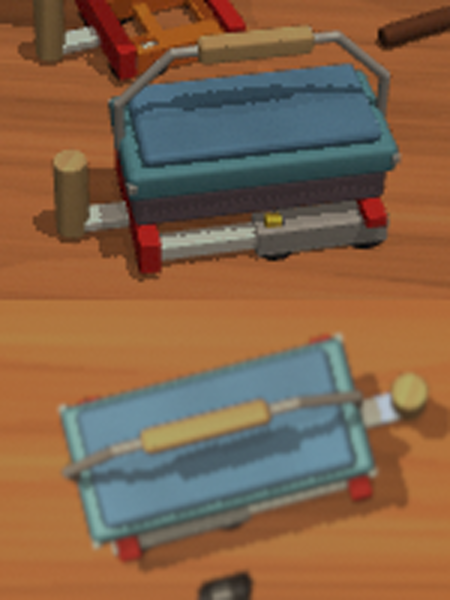

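The dish sits level on both red rests, aligned and centred, and the yellow button is up (crop (273,219)). The robot is clear of everything, so I'll hand in.

Run:
```python
from h import *
print(order.hand_in(), env.get_state()["clock"])
```

```text
the job is handed in; nothing more can be done
the job is handed in; nothing more can be done
```

I pulled the steel trivet's knob to its stop and let go of it. Then I set the dish down on the two red rests, backed the arm away, and handed the job in at about 27.5 s.

**Trivet:** The pull force rose to 11 N at the stop. Before I lifted the dish, the rests measured 0.1697 m apart against 0.170 m nominal. The yellow button showed up right after the pull and again in the last scene picture.

**Dish:** It touched down with at most about 6.5 N of pressing. The last scene and top pictures show it upright, along the trivet and on both rests. I judge it centred to within a few millimetres.

**Disagreement:** Fixes of the dish from the scene and top cameras differed by up to about 13 mm in x (by only about 1 mm for the handle while the dish was held). I placed the dish from the top and wrist fits and the tool pose at the pulled-out knob, which agreed to 1–2 mm.

**Other things:** The mug and bottle look unmoved. The spoon was partly hidden by the arm in the last top picture, but the scene picture shows it in place. The arm never went near the look-alikes.

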